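Raise a filled chocolate mould on the cam lift and hold it up

ROBOT

A 6-joint arm with a two-finger parallel gripper is mounted at the origin on the work surface. World frame = base frame: x ahead of the robot, y to its left, z up, the work surface at z = 0. Lengths are in m, angles in rad, forces in N, time in s.
With the tool pointing down it reaches from about 0.25 to 0.8 m from the base axis. Payload 8.5 kg.
Tool frame: the origin (TCP) lies midway between the tips of the shut fingers; the grasp point (between the pads) lies tcp_to_grasp behind it (tcp_to_grasp is the distance from the TCP to the grasp point, in m); y points along the fingers, z is the direction in which the jaws open and shut, and the axes are right-handed (so a half turn about y gives the same grasp; the last joint's range is limited). The gripper opens to 85 mm and grips with 20 to 120 N. Pads are 22 mm wide; open, the fingers measure 114 mm over their backs; the gripper's body (76 mm by 85 mm) begins 54 mm behind the grasp point. The pads swing forward as they close: fully open they stand 13 mm farther back than shut.
Start: joints at [-1.265, 0.238, -0.013, 1.319, 0, 1.571], TCP at [0.158, -0.501, 0.231] pointing down, gripper open.
Joint ranges: [-2.66, 2.66], [-1.03, 1.9], [-1.14, 1.46], [-1.82, 2.27], [-1.45, 1.34], [-3.14, 3.14]. Speed limits (rad/s): [2.22, 2.22, 2.79, 3.14, 3.14, 3.14].

INTERFACE

Orientations are given as [roll, pitch, yaw] about the fixed x, y, z axes, in that order (R = Rz(yaw) Ry(pitch) Rx(roll)).
In Python, from rig import sense, snapshot, close_job, outline_of, pinpoint, tcp_to_grasp gives the robot as it stands.
- The arm moves only by the shell command python3 -m crank 'ROWS'. ROWS is text: rows parted by semicolons, each of 7 numbers parted by spaces: the turn, a rotation vector about the tool's x, y, z in rad, then the shift along the tool's x, y, z in mm, then the closure, from 0 (fully open) to 1 (shut). A call has 1 to 12 rows; each row shifts and turns the commanded pose from where the row before left it, along the tool's axes as they then stand; what a row does not reach is not made up. A row lasts 1/12 s, in which the tool goes at most 41.7 mm and 7.16 degrees, less where a joint would pass 70% of its speed; a pose out of reach is approached as far as the arm can. A call is refused whole if a number of a shift passes 41.7 or a number of a turn 0.125, either way. A call with a gripper value outside its range is refused whole. The fingers move at their own pace and stop on an object; the grip force is fixed at half the most. Time passes only in rows, so rows that do not move let the fingers close. It gives the time, the measured TCP pose, the force and the opening at its end, in the units of the state.
- sense(): the state, without advancing time (a new reading comes with each control period).
- snapshot(name): name is "scene" or "top" or "wrist"; returns a dict with "color" (384x512x3 uint8, red, green, blue), "depth" (384x512 float32, m along the optical axis (not along the pixel's ray), 0 where there is no reading), "camera_matrix" (3x3 intrinsics, pixels), "R" (3x3) and "t" (3): a world point X has camera coordinates R X + t. Camera axes: x right, y down, z forward; pixel columns grow to the right and rows downward; lengths in m; the calibration is good to about 2 mm. A picture is of the moment at which its call begins.
- close_job(): hands the job in, once; it reports no verdict.
Trained networks look in a picture, given as the dict that the camera call returned (one of the last four; its "shot" number tells which), for a name from the list of things; names that differ only in an ending like _2 or _b are one class to them, and where a whole thing is asked for, a point or a joint stands for the part that bears it (a point fixed in the world has none). Each returns a list of dicts, best first, with "confidence" (0 to 1); they miss things now and then, are a little off and sometimes report something else, mostly with a low value. They report only what shows in the picture. A call takes as long as a camera call.
- outline_of(picture, thing): "region" (384x512 bool, what is visible of it) and "at" ([row, column] in pixels, amid what is visible of it).
- pinpoint(picture, thing): "at" ([row, column] in pixels: a listed point, or the origin of a listed thing).
The state is a dict: "clock": time; "qpos": joint angles; "joint_vel": joint speeds; "joint_torque": joint torques, N m; "tcp_pos": TCP position; "eef_rot": TCP orientation; "contact_force": force on the tool from outside, world axes, zero at the start; "wrist_torque": the same for the moment, N m; "finger_gap": finger opening in m.
Only numpy, scipy, OpenCV 4.12 (cv2) and the standard library are available. Lean on these libraries where they do the work, as an engineer would, in place of code of your own. Each camera call takes 0.05 s, during which the arm holds its last target. There are 200 camera calls.

TASK

With the lift down, set the mould of dark brown chocolate down into the nest on the platen of the cam lift, lengthwise between the blue guides, and let go of it. Then take the lift's lever by its red handle and swing it up and over to the point where the cam lifts the platen highest, level with the rollers, and finish while still holding the handle there, because the lever springs back if released. Leave the white-chocolate mould where it is.

Things in the scene. Friction and masses are not known exactly. Their poses are not given: they have to be found in the camera images.
- mould_dark: Bar mould filled with five DARK BROWN chocolates in a row, pale blue-grey rim: a solid block 150 long (own x) x 50 wide (own y) x 28 high mm, about 0.3 kg, the same either way round. Starts loose, lying flat on the table, to the left or the right of the lift. Origin: centre of its underside; z up. Grip it across the 50 mm width.
- mould_white: The other mould, same size and shape, filled with IVORY white chocolates, loose, upright, origin at the centre of its underside; a bystander, not to be shifted. It lies on the other side of the lift from the dark mould.
- station: Cam lift, fixed, white plates, yaw varies. Origin on the table under the platen's centre; +x from its front towards the roller infeed, +y left. x -85 to +85, y -70 to +70 mm carry the platen; behind, x +96 to +250, y -65 to +65, stands the roller infeed, top 123 mm high, level with the raised platen. The lever is on the -y side, its handle reaching to y -172.
- platen: Aluminium platen, 170 (x) x 84 (y) x 8 mm, moves straight up. Origin: centre of its top face, 107 mm above the table with the lever at rest, 123 at the cam's highest point. Blue guides 5 mm high: along both long sides, 64 mm apart inside, and a front stop, inner face at x -82. Rear open; the infeed begins at x +96.
- nest (a point): Centre of the nest, on the platen's top face (same point and axes as platen): a seated mould's origin lies here, within the play, its long side along x.
- cam_lever: Steel lever, brass cam disc on its shaft. Origin: on the shaft, 60 mm above the table; own axes = the station's at rest, when it leans to -x, 40 degrees (0.70 rad) above level. It swings up and over to +x: after 1.20 rad, leaning 19 degrees beyond upright, the lift is highest; then the platen sinks again; stop at 2.05. A spring and the load always pull it back to rest, 4 to 7 N at the handle.
- lever_pivot (a point): Point on the lever's shaft axis (which runs along the station's y), 60 mm above the table, 130 mm to the -y side of the platen's centre, in the plane in which the lever swings: the handle's middle moves round it at a radius of 110 mm.
- handle (a point): Middle of the red round handle bar at the lever's end. Bar 16 mm in diameter, parallel to the shaft (station's y), free from 42 mm outwards (-y) to 48 mm inwards, where the steel lever arm is. At rest 131 mm above the table and 84 mm to -x of the shaft; at the highest lift 164 mm and 36 mm to +x. With a finger on either side (station's x) it can turn between them, the gripper pointing down.

How it is judged:
By the outcome, as a careful person would: the job done as asked, in the order asked, and still so for the second after the job is handed in, while the arm keeps its last pose, push and grip.
It also fails if it takes over 51 s, if anything falls off the work surface, if the arm or the gripper's body presses on something with over 40 N, if the wrist force passes 120 N, or if a joint passes its speed limit or range.

## Working session

There is one attempt and no reset: what is moved stays moved. The work goes in short steps, Python scripts to look and compute and a shell command to move; the robot and the scene stay as the last step left them, time stands still between calls to the robot, and variables do not carry over. Pictures are saved under pics/ and viewed, about 8 in all and at most 12, crops included, and the job is handed in when it is done.

```bash
ls; mkdir -p pics; cat > h.py <<'E'
import numpy as np, cv2
from rig import *
from scipy.spatial.transform import Rotation as Ro
def ray(p,at,z):
    """world point at height z seen at pixel [row,col]"""
    K,R,t=map(np.array,(p["camera_matrix"],p["R"],p["t"]))
    d=R.T@np.linalg.solve(K,[at[1],at[0],1.]); c=-R.T@t
    return c+d*(z-c[2])/d[2]
def cloud(p,mask):
    K,R,t=map(np.array,(p["camera_matrix"],p["R"],p["t"]))
    r,c=np.nonzero(mask&(p["depth"]>0)); d=p["depth"][r,c]
    X=np.linalg.solve(K,np.stack([c,r,np.ones(len(r))]))*d
    return (X.T-t)@R
def save(p,n): cv2.imwrite(f"pics/{n}.png",p["color"][:,:,::-1])
def T():
    s=sense(); return np.array(s["tcp_pos"]),Ro.from_euler("xyz",s["eef_rot"])
def totool(dw):
    return T()[1].inv().apply(dw)*1000
E
python3 - <<'E'
from h import *
s=sense(); print({k:np.round(v,3) for k,v in s.items()}, tcp_to_grasp)
print(T()[1].as_matrix().round(2))
for n in("scene","top"):
    p=snapshot(n); save(p,n+"0")
    for th in("mould_dark","mould_white"):
        for o in outline_of(p,th)[:2]:
            X=cloud(p,o["region"]); top=X[(X[:,2]>.02)&(X[:,2]<.04)]
            if len(top)<20: print(n,th,"few",o["confidence"],len(X));continue
            b=cv2.minAreaRect((top[:,:2]*1000).astype(np.float32))
            print(n,th,o["confidence"],o["at"],np.round(np.median(X,0),3),b)
    for th,z in(("nest",.107),("lever_pivot",.06),("handle",.131),("platen",.107),("station",0)):
        for o in pinpoint(p,th)[:2]: print(n,th,round(o["confidence"],2),np.round(o["at"]),ray(p,o["at"],z).round(4))
E
```

```text
pics
{'clock': np.float64(0.0), 'qpos': array([-1.265,  0.239, -0.014,  1.319,  0.   ,  1.571]), 'joint_vel': array([-0.   , -0.   , -0.001, -0.002, -0.   , -0.   ]), 'joint_torque': array([-1.0000e-03, -5.3878e+01,  3.4644e+01,  1.9000e-02, -0.0000e+00,
        0.0000e+00]), 'tcp_pos': array([ 0.158, -0.5  ,  0.231]), 'eef_rot': array([-1.572,  0.   , -2.836]), 'contact_force': array([-0.206,  0.093,  0.384]), 'wrist_torque': array([0.025, 0.005, 0.006]), 'finger_gap': np.float64(0.085)} 0.0187
[[-0.95 -0.    0.3 ]
 [-0.3   0.   -0.95]
 [-0.   -1.   -0.  ]]
scene mould_dark 0.74 [157.4, 148.6] [ 0.456 -0.32   0.025] ((449.21917724609375, -324.11376953125), (53.373897552490234, 152.9530792236328), 85.14842224121094)
scene mould_dark few 0.61 2194
scene mould_white few 0.21 514
scene nest 0.59 [209. 244.] [ 0.62   -0.0033  0.107 ]
scene handle 0.89 [178. 191.] [ 0.5689 -0.1457  0.131 ]
scene platen 0.8 [212. 247.] [0.6286 0.0078 0.107 ]
scene station 0.73 [230. 242.] [ 0.6243 -0.0065  0.    ]
top mould_dark 0.55 [234.2, 361.5] [ 0.443 -0.324  0.025] ((447.4339294433594, -326.97625732421875), (51.6173095703125, 149.59864807128906), 84.62467956542969)
top mould_white 0.78 [218.5, 145.6] [0.494 0.334 0.025] ((495.5028076171875, 335.801513671875), (52.849239349365234, 148.81915283203125), 76.03290557861328)
top nest 0.93 [170. 256.] [ 0.6287 -0.0095  0.107 ]
top handle 0.66 [188. 302.] [ 0.5686 -0.1413  0.131 ]
top platen 0.58 [172. 254.] [ 0.6208 -0.0022  0.107 ]
top station 0.74 [178. 253.] [ 6.256e-01 -3.000e-04  0.000e+00]
```

View pics/top0.png

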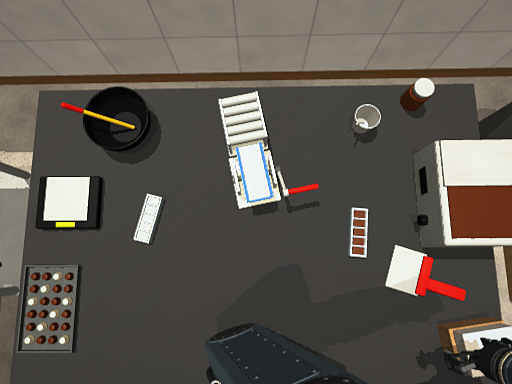

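View pics/scene0.png

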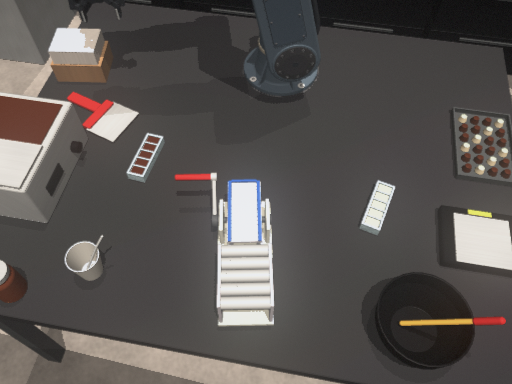

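```bash
python3 - <<'E'
from h import *
p=snapshot("top")
for o in outline_of(p,"platen")[:2]:
    X=cloud(p,o["region"]); X=X[(X[:,2]>.1)&(X[:,2]<.12)]
    print(o["confidence"],cv2.minAreaRect((X[:,:2]*1000).astype(np.float32)),np.median(X,0))
X=cloud(p,np.ones((384,512),bool)); 
r=X[(abs(X[:,2]-.12)<.007)&(X[:,0]>.7)&(abs(X[:,1])<.15)]; print("infeed",len(r),cv2.minAreaRect((r[:,:2]*1000).astype(np.float32)))
q=X[(abs(X[:,2]-.107)<.006)&(X[:,0]<.70)&(X[:,0]>.5)&(abs(X[:,1])<.09)]; print("platen",len(q),cv2.minAreaRect((q[:,:2]*1000).astype(np.float32)))
for o in outline_of(p,"mould_dark")[:2]:
    m=cloud(p,o["region"]); m=m[(m[:,2]>.02)&(m[:,2]<.04)]; print("dark",cv2.minAreaRect((m[:,:2]*1000).astype(np.float32)))
E
```

```text
0.19 ((0.0, 0.0), (0.0, 0.0), 0.0) [nan nan nan]
infeed 1664 ((780.458984375, 28.164276123046875), (173.45677185058594, 123.77677154541016), 11.516278266906738)
platen 1463 ((625.6509399414062, -21.836746215820312), (173.48214721679688, 120.20106506347656), 11.550735473632812)
dark ((447.5296325683594, -326.5975036621094), (51.415557861328125, 150.0093231201172), 84.3514175415039)
  return _methods._mean(a, axis=axis, dtype=dtype,
  ret = um.true_divide(
```

The top view shows the dark mould at about (359,233) and the white one at (148,218). The platen is at (254,172) with its infeed behind it, and the lever's red handle is at (302,188), to the right. The scene view agrees. Station yaw is about +11.5°, and the nest is near (0.622, -0.006). Next I move above the dark mould.

```bash
python3 -m crank '0 0 0 -41 6 -9.9 0;0 0 0 -41 6 -9.9 0;0 0 0 -41 6 -9.9 0;0 0 0 -41 6 -9.9 0;0 0 0 -41 6 -9.9 0;0 0 0 -41 6 -9.9 0;0 0 0 -41 6 -9.9 0;0 0 0 -41 6 -9.9 0;0 0.1 0 0 0 0 0;0 0.1 0 0 0 0 0;0 0.1 0 0 0 0 0;0 0.1 0 0 0 0 0'
cat > look.py <<'E'
from h import *
import sys
# mould pose relative to tool
p=snapshot("wrist"); save(p,sys.argv[1])
pos,R=T(); print("tcp",pos.round(4),"jaw deg",np.degrees(np.arctan2(R.as_matrix()[1,2],R.as_matrix()[0,2])).round(2))
for o in outline_of(p,"mould_dark")[:2]:
    X=cloud(p,o["region"]); zt=np.median(X[:,2]); X=X[abs(X[:,2]-zt)<.006]
    b=cv2.minAreaRect((X[:,:2]*1000).astype(np.float32)); print(o["confidence"],o["at"],zt,b)
    print("tool shift mm",totool(np.array([b[0][0]/1e3-pos[0],b[0][1]/1e3-pos[1],0])).round(1))
E
python3 look.py w1
```

```text
clock: 1.95
tcp_pos: [0.441, -0.3297, 0.1841]
eef_rot: [-1.571, -0.0, 3.044]
contact_force: [-0.2, 0.4, -0.7]
finger_gap: 0.0855
tcp [ 0.4409 -0.3299  0.1842] jaw deg -96.04
0.59 [158.0, 247.1] 0.026159599876832897 ((447.6539306640625, -327.75421142578125), (49.793190002441406, 150.2174835205078), 84.79209899902344)
tool shift mm [-6.5 -0.  -2.8]
```

View pics/w1.png

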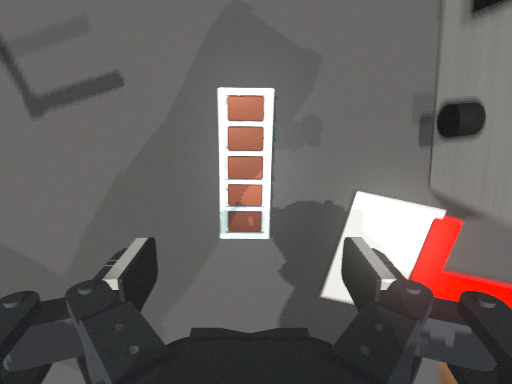

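The wrist view shows the dark mould upright in the frame, centred at about (247,163). It is 6.5 mm ahead of the TCP and 1° off parallel. I correct that, descend and grip high on the sides, so the tips will clear the guides later.

```bash
python3 -m crank '0 0 0 -6.5 18 -2.8 0;0 -0.015 0 0 32 0 0;0 0 0 0 32 0 0;0 0 0 0 32 0 0;0 0 0 0 32 0 0;0 0 0 0 32 0 0;0 0 0 0 0 0 1;0 0 0 0 0 0 1;0 0 0 0 0 0 1;0 0 0 0 0 0 1;0 0 0 0 0 0 1;0 0 0 0 0 0 1'; python3 -m crank '0 0 0 0 0 0 1;0 0 0 0 0 0 1'
```

```text
clock: 3.05
tcp_pos: [0.4485, -0.3289, 0.0084]
eef_rot: [-1.569, 0.003, 3.063]
contact_force: [-0.7, 0.1, 8.9]
finger_gap: 0.0489
clock: 3.22
tcp_pos: [0.4485, -0.3289, 0.0084]
eef_rot: [-1.569, 0.003, 3.063]
contact_force: [-1.1, 0.3, 8.0]
finger_gap: 0.0487
```

```bash
python3 -m crank '0 0 0 0 -20 0 1;0 0 0 0 -41 0 1;0 0 0 0 -41 0 1;0 0 0 0 -41 0 1;0 0 0 0 -41 0 1;0 0 0 0 -36 0 1'; python3 -m crank '0 0 0 -16 0 -37.5 1;0 0 0 -16 0 -37.5 1;0 0 0 -16 0 -37.5 1;0 0 0 -16 0 -37.5 1;0 0 0 -16 0 -37.5 1;0 0 0 -16 0 -37.5 1;0 0 0 -16 0 -37.5 1;0 0 0 -16 0 -37.5 1;0 0 0 -16 0 -37.5 1;0 -0.1 0 0 0 0 1;0 -0.1 0 0 0 0 1;0 -0.095 0 0 0 0 1'
cat > nest.py <<'E'
from h import *
import sys
pos,R=T(); print("tcp",pos.round(4),"jaw deg",np.degrees(np.arctan2(R.as_matrix()[1,2],R.as_matrix()[0,2])).round(2))
for n in("wrist","scene","top"):
    p=snapshot(n); save(p,n+sys.argv[1])
    for th,z in(("nest",.107),("platen",.107),("station",0),("lever_pivot",.06),("handle",.131)):
        for o in pinpoint(p,th)[:1]: print(n,th,round(o["confidence"],2),np.round(o["at"]),ray(p,o["at"],z).round(4))
    for th in("mould_dark","platen"):
      for o in outline_of(p,th)[:1]:
        X=cloud(p,o["region"]); zt=np.percentile(X[:,2],70); X=X[abs(X[:,2]-zt)<.007]
        print(n,th,o["confidence"],zt.round(3),cv2.minAreaRect((X[:,:2]*1000).astype(np.float32)))
    # blue guides
    h=cv2.cvtColor(p["color"],cv2.COLOR_RGB2HSV); m=(h[...,0]>100)&(h[...,0]<125)&(h[...,1]>150)&(h[...,2]>80)
    B=cloud(p,m); B=B[(abs(B[:,2]-.112)<.008)&(B[:,0]>.45)&(abs(B[:,1])<.2)]
    if len(B)>20: print(n,"blue",len(B),B[:,2].mean().round(4),cv2.minAreaRect((B[:,:2]*1000).astype(np.float32)))
E
python3 nest.py 2
```

```text
clock: 3.72
tcp_pos: [0.4473, -0.3279, 0.2302]
eef_rot: [-1.569, 0.002, 3.063]
contact_force: [1.5, -1.1, -2.5]
finger_gap: 0.0484
clock: 4.72
tcp_pos: [0.6165, -0.0221, 0.2269]
eef_rot: [-1.586, 0.005, -2.884]
contact_force: [-0.4, -0.7, -2.6]
finger_gap: 0.0488
tcp [ 0.6165 -0.0221  0.2269] jaw deg -75.25
wrist handle 0.72 [236. 251.] [ 0.5794 -0.0334  0.131 ]
wrist mould_dark 0.91 0.245 ((634.5030517578125, -19.749908447265625), (113.0174789428711, 50.7712287902832), 14.318376541137695)
wrist platen 0.69 0.111 ((639.2359619140625, -1.2432098388671875), (139.88206481933594, 83.47046661376953), 11.359402656555176)
wrist blue 653 0.1114 ((639.4635009765625, 0.15670394897460938), (137.86474609375, 76.79673767089844), 11.52585220336914)
scene nest 0.64 [209. 245.] [ 6.197e-01 -1.000e-04  1.070e-01]
scene platen 0.94 [210. 245.] [0.6246 0.0015 0.107 ]
scene station 0.97 [229. 242.] [ 0.6198 -0.0101  0.    ]
scene handle 0.66 [180. 191.] [ 0.5764 -0.1448  0.131 ]
scene mould_dark 0.7 0.245 ((637.0316772460938, -17.075782775878906), (109.10198974609375, 49.82438659667969), 13.140551567077637)
scene platen 0.97 0.108 ((622.5904541015625, -1.201751708984375), (174.1006317138672, 83.51030731201172), 11.53197193145752)
scene blue 50 0.1112 ((574.9678344726562, 24.628005981445312), (89.6480484008789, 17.426624298095703), 21.532562255859375)
top handle 0.56 [191. 301.] [ 0.5586 -0.1407  0.131 ]
top mould_dark 0.55 0.122 ((684.032958984375, -8.057418823242188), (395.0545654296875, 92.00019836425781), 40.7410888671875)
```

View pics/wrist2.png

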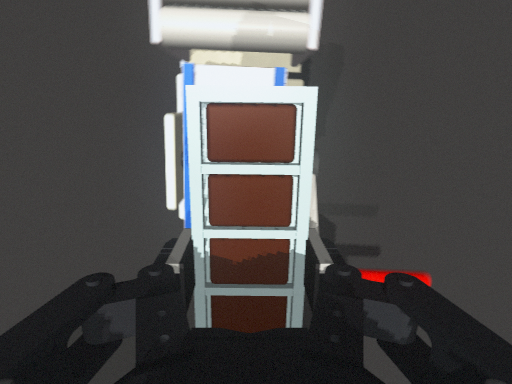

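The wrist view shows the mould held parallel to the guides but about 20 mm too far right; its far end is at about (250,92) and the left blue guide at (187,150). Combining the views, the nest is near (0.623, -0.0037) with yaw 11.5°. I correct that and descend partway.

```bash
python3 -m crank '0.015 0.056 0 -5.5 0 -8 1;0 0 0 -5.5 0 -8.1 1;0 0 0 0 20 0 1;0 0 0 0 25 0 1;0 0 0 0 20 0 1;0 0 0 0 0 0 1;0 0 0 0 0 0 1'; python3 nest.py 3
```

```text
clock: 6.5
tcp_pos: [0.6232, -0.0043, 0.1611]
eef_rot: [-1.573, 0.002, -2.946]
contact_force: [0.4, 0.7, -3.0]
finger_gap: 0.0484
tcp [ 0.6232 -0.0043  0.1611] jaw deg -78.77
wrist lever_pivot 0.29 [333. 440.] [ 0.5224 -0.2073  0.06  ]
wrist handle 0.78 [331. 440.] [ 0.5729 -0.1442  0.131 ]
wrist mould_dark 0.59 0.18 ((641.4422607421875, -2.8106689453125), (113.02537536621094, 50.92481994628906), 10.652263641357422)
wrist platen 0.68 0.111 ((624.6104125976562, -3.340587615966797), (169.14251708984375, 83.53350067138672), 11.150872230529785)
wrist blue 1093 0.1114 ((623.9378662109375, -3.6463394165039062), (170.46046447753906, 79.36458587646484), 11.279221534729004)
scene nest 0.8 [209. 242.] [ 0.6225 -0.0058  0.107 ]
scene platen 0.72 [210. 247.] [0.6221 0.0053 0.107 ]
scene station 0.81 [230. 242.] [ 0.6225 -0.0084  0.    ]
scene handle 0.79 [180. 195.] [ 0.5731 -0.1354  0.131 ]
scene mould_dark 0.67 0.181 ((648.2554931640625, 0.555877685546875), (103.60831451416016, 48.336151123046875), 10.271836280822754)
scene blue 53 0.1113 ((646.118408203125, 2.4376678466796875), (71.11004638671875, 82.10676574707031), 16.422571182250977)
top handle 0.58 [188. 306.] [ 0.5661 -0.1539  0.131 ]
```

```bash
python3 -m crank '0 -0.01 0 -1 0 -2 1;0 0 0 0 15 0 1;0 0 0 0 15 0 1;0 0 0 0 7 0 1;0 0 0 0 3 0 1;0 0 0 0 0 0 1';python3 -m crank '0 0 0 0 2 0 1;0 0 0 0 1.5 0 1;0 0 0 0 0 0 1'
```

```text
clock: 8.2
tcp_pos: [0.6241, -0.0024, 0.1211]
eef_rot: [-1.572, 0.003, -2.937]
contact_force: [-0.0, -0.5, -2.5]
finger_gap: 0.0486
clock: 8.45
tcp_pos: [0.6248, -0.0025, 0.1185]
eef_rot: [-1.572, 0.005, -2.937]
contact_force: [-0.5, 0.4, -2.3]
finger_gap: 0.0488
```

```bash
python3 -m crank '0 0 0 0 1.5 0 1;0 0 0 0 1 0 1;0 0 0 0 0 0 1';python3 -m crank '0 0 0 0 1 0 1;0 0 0 0 0 0 1'
```

```text
clock: 8.7
tcp_pos: [0.6245, -0.0024, 0.1156]
eef_rot: [-1.572, 0.004, -2.937]
contact_force: [-0.8, 0.5, -2.2]
finger_gap: 0.0486
clock: 8.87
tcp_pos: [0.6246, -0.0024, 0.1153]
eef_rot: [-1.572, 0.005, -2.937]
contact_force: [-2.0, 0.0, 3.1]
finger_gap: 0.048
```

Contact force has turned upward, so the mould is seated. I release, rise and check.

```bash
python3 -m crank '0 0 0 0 0 0 0;0 0 0 0 0 0 0;0 0 0 0 0 0 0;0 0 0 0 0 0 0;0 0 0 0 0 0 0;0 0 0 0 0 0 0;0 0 0 0 -10 0 0;0 0 0 0 -25 0 0;0 0 0 0 -35 0 0;0 0 0 0 -35 0 0;0 0 0 0 -30 0 0;0 0 0 0 0 0 0'; python3 nest.py 4
```

```text
clock: 9.87
tcp_pos: [0.6261, -0.0027, 0.2572]
eef_rot: [-1.57, 0.014, -2.937]
contact_force: [-0.3, 0.4, 0.1]
finger_gap: 0.0852
tcp [ 0.6261 -0.0027  0.2572] jaw deg -78.28
wrist mould_dark 0.91 0.134 ((624.2731323242188, -4.4950714111328125), (150.6988983154297, 50.11710739135742), 10.879364967346191)
wrist platen 0.81 0.111 ((623.084228515625, -4.558258056640625), (172.8487091064453, 84.17070007324219), 11.449944496154785)
wrist blue 2674 0.1114 ((623.2860717773438, -4.1069488525390625), (171.586181640625, 78.82768249511719), 11.556381225585938)
scene nest 0.72 [210. 243.] [ 0.6239 -0.0028  0.107 ]
scene platen 0.94 [210. 242.] [ 0.6246 -0.0064  0.107 ]
scene station 0.91 [228. 245.] [ 0.6161 -0.0018  0.    ]
scene handle 0.72 [179. 192.] [ 0.572  -0.1441  0.131 ]
scene mould_dark 0.72 0.134 ((624.1869506835938, -0.38198089599609375), (152.39199829101562, 49.346466064453125), 11.527127265930176)
scene platen 0.74 0.11 ((623.5762939453125, -1.0417594909667969), (174.552978515625, 84.07254028320312), 11.783668518066406)
scene blue 86 0.1108 ((614.4686889648438, -4.444080352783203), (148.97418212890625, 76.01324462890625), 11.950730323791504)
```

View pics/wrist4.png

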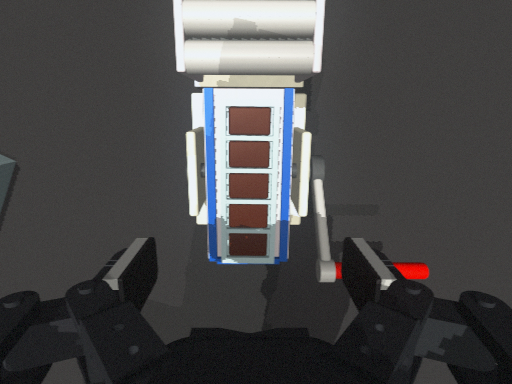

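The mould is seated between the guides, centred to within about 1 mm, and the top height of 0.134 agrees with 0.107 + 0.027. The wrist view shows it inside the blue guides at (249,178), with the handle at (335–428, 271). Next I turn the gripper 90° and go above the handle.

```bash
python3 -m crank '0 -0.12 0 0 0 0 0;0 -0.12 0 0 0 0 0;0 -0.12 0 0 0 0 0;0 -0.12 0 0 0 0 0;0 -0.12 0 0 0 0 0;0 -0.12 0 0 0 0 0;0 -0.12 0 0 0 0 0;0 -0.12 0 0 0 0 0;0 -0.12 0 0 0 0 0;0 -0.12 0 0 0 0 0;0 -0.12 0 0 0 0 0;0 -0.12 0 0 0 0 0'; python3 -m crank '0 -0.065 0 0 0 0 0;0 -0.062 0 0 0 0 0;0 0 0 33 0 -21.5 0;0 0 0 33 0 -21.5 0;0 0 0 33 0 -21.5 0;0 0 0 32 0 -21.5 0;0 0 0 0 0 0 0;0 0 0 0 0 0 0'
cat > hand.py <<'E'
from h import *
import sys
pos,R=T(); print("tcp",pos.round(4),"jaw deg",np.degrees(np.arctan2(R.as_matrix()[1,2],R.as_matrix()[0,2])).round(2))
S=Ro.from_euler("z",np.radians(11.5)).as_matrix(); piv=np.array([.6497,-.1317,.06])
print("tcp in pivot/station frame",((pos-piv)@S).round(4))
for n in("wrist","scene"):
    p=snapshot(n); save(p,n+sys.argv[1])
    for o in pinpoint(p,"handle")[:1]: print(n,round(o["confidence"],2),np.round(o["at"]),ray(p,o["at"],.131).round(4))
    h=cv2.cvtColor(p["color"],cv2.COLOR_RGB2HSV); m=((h[...,0]<5)|(h[...,0]>175))&(h[...,1]>180)&(h[...,2]>80)
    B=cloud(p,m); B=(B-piv)@S; B=B[(np.linalg.norm(B[:,[0,2]],axis=1)<.14)&(abs(B[:,1])<.07)]
    if len(B): print(n,"red in station frame",len(B),np.percentile(B,[2,50,98],axis=0).round(4).tolist())
E
python3 hand.py 5
```

```text
clock: 12.07
tcp_pos: [0.624, -0.0027, 0.2497]
eef_rot: [-1.567, 0.002, -1.491]
contact_force: [-0.0, 0.6, -0.2]
finger_gap: 0.0854
clock: 12.73
tcp_pos: [0.5652, -0.15, 0.2494]
eef_rot: [-1.566, 0.001, -1.374]
contact_force: [0.7, -0.1, -0.5]
finger_gap: 0.0854
tcp [ 0.5652 -0.15    0.2494] jaw deg 11.3
tcp in pivot/station frame [-0.0865 -0.0011  0.1894]
wrist 0.69 [177. 252.] [ 0.5676 -0.1456  0.131 ]
wrist red in station frame 1770 [[-0.0905, -0.0378, 0.0726], [-0.0837, 0.0071, 0.077], [-0.0761, 0.0462, 0.0789]]
scene 0.93 [179. 193.] [ 0.5726 -0.1409  0.131 ]
scene red in station frame 103 [[-0.0883, -0.0348, 0.0713], [-0.0819, 0.0171, 0.0764], [-0.0767, 0.0468, 0.0802]]
```

View pics/wrist5.png

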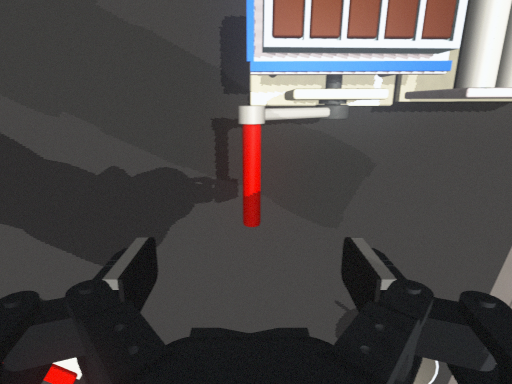

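The wrist view shows the bar at (252, 110–225), centred between the fingers to within 3 mm. I descend and close.

```bash
python3 -m crank '-0.005 0 0 0 30 3 0;0 0 0 0 37 0 0;0 0 0 0 37 0 0;0 0 0 0 33 0 0;0 0 0 0 0 0 0;0 0 0 0 0 0 1;0 0 0 0 0 0 1;0 0 0 0 0 0 1;0 0 0 0 0 0 1;0 0 0 0 0 0 1;0 0 0 0 0 0 1;0 0 0 0 0 0 1'; python3 -m crank '0 0 0 0 0 0 1;0 0 0 0 0 0 1;0 0 0 0 0 0 1'; python3 hand.py 6
```

```text
clock: 13.93
tcp_pos: [0.567, -0.1482, 0.1137]
eef_rot: [-1.574, -0.0, -1.371]
contact_force: [-10.6, -3.1, 12.9]
finger_gap: 0.0142
clock: 14.18
tcp_pos: [0.567, -0.1482, 0.1136]
eef_rot: [-1.574, -0.0, -1.371]
contact_force: [-10.6, -2.4, 12.4]
finger_gap: 0.014
tcp [ 0.567  -0.1482  0.1136] jaw deg 11.45
tcp in pivot/station frame [-0.0843  0.0003  0.0536]
wrist 0.93 [253. 248.] [ 0.5666 -0.1462  0.131 ]
wrist red in station frame 6141 [[-0.091, -0.0322, 0.0724], [-0.0838, 0.0123, 0.0769], [-0.0767, 0.0464, 0.0787]]
scene 0.82 [180. 192.] [ 0.5746 -0.1435  0.131 ]
scene red in station frame 80 [[-0.0897, -0.0361, 0.0717], [-0.0812, 0.0242, 0.076], [-0.0762, 0.0469, 0.0798]]
```

Handle gripped. I start along the arc (radius 110 mm).

```bash
python3 -m crank '0 0 0 0 -4 3.7 1;0 0 0 0 -4 3.8 1;0 0 0 0 -3.7 4.1 1;0 0 0 0 -3.6 4.1 1;0 0 0 0 -3.2 4.5 1;0 0 0 0 -3.2 4.5 1'; python3 hand.py 7
```

```text
clock: 14.88
tcp_pos: [0.5869, -0.1441, 0.1342]
eef_rot: [-1.583, 0.0, -1.372]
contact_force: [-23.9, -7.0, 15.0]
finger_gap: 0.0141
tcp [ 0.5869 -0.1441  0.1342] jaw deg 11.38
tcp in pivot/station frame [-0.064   0.0004  0.0742]
wrist 0.63 [251. 247.] [ 0.588  -0.1517  0.131 ]
wrist red in station frame 6087 [[-0.0705, -0.0336, 0.091], [-0.0632, 0.0119, 0.0958], [-0.0561, 0.0464, 0.0976]]
scene 0.7 [182. 190.] [ 0.5829 -0.1452  0.131 ]
scene red in station frame 69 [[-0.0675, -0.0359, 0.0895], [-0.0597, 0.0225, 0.095], [-0.0553, 0.0464, 0.0986]]
```

```bash
python3 -m crank '0 0 0 0 -3.5 4.8 1;0 0 0 0 -3.2 4.8 1;0 0 0 0 -2.7 5 1;0 0 0 0 -2.3 5 1;0 0 0 0 -1.9 5.2 1;0 0 0 0 -1.7 5.3 1;0 0 0 0 -1.3 5.3 1;0 0 0 0 -1.2 5.4 1'; python3 hand.py 8
```

```text
clock: 15.75
tcp_pos: [0.6307, -0.1353, 0.154]
eef_rot: [-1.574, -0.0, -1.371]
contact_force: [-15.0, -2.4, 15.7]
finger_gap: 0.0137
tcp [ 0.6307 -0.1353  0.154 ] jaw deg 11.44
tcp in pivot/station frame [-0.0193  0.0003  0.094 ]
wrist 0.88 [250. 247.] [ 0.6333 -0.1518  0.131 ]
wrist red in station frame 6001 [[-0.0259, -0.0345, 0.1102], [-0.0188, 0.0118, 0.1146], [-0.0116, 0.0464, 0.1165]]
scene 0.88 [191. 188.] [ 0.6096 -0.1436  0.131 ]
scene red in station frame 79 [[-0.0235, -0.0376, 0.1099], [-0.0152, 0.0234, 0.1129], [-0.0107, 0.0469, 0.1175]]
```

```bash
python3 -m crank '0 0 0 0 -0.8 5.4 1;0 0 0 0 -0.6 5.4 1;0 0 0 0 -0.3 5.5 1;0 0 0 0 0 5.5 1;0 0 0 0 0.3 5.5 1;0 0 0 0 0.5 5.4 1;0 0 0 0 0.8 5.4 1;0 0 0 0 1 5.4 1;0 0 0 0 1.3 5.3 1;0 0 0 0 1.5 5.3 1;0 0 0 0 0 0 1;0 0 0 0 0 0 1'; python3 hand.py 9; python3 nest.py 9 | grep -E 'mould|platen|blue'
```

```text
clock: 16.95
tcp_pos: [0.6852, -0.1243, 0.1489]
eef_rot: [-1.573, 0.0, -1.371]
contact_force: [-6.0, -2.7, 5.6]
finger_gap: 0.0139
tcp [ 0.6852 -0.1243  0.1489] jaw deg 11.47
tcp in pivot/station frame [0.0362 0.0002 0.0889]
wrist 0.71 [249. 246.] [ 0.6868 -0.1378  0.131 ]
wrist red in station frame 5985 [[0.0298, -0.034, 0.106], [0.0368, 0.0118, 0.1102], [0.0441, 0.0463, 0.112]]
scene 0.79 [214. 189.] [ 0.6705 -0.1246  0.131 ]
scene red in station frame 66 [[0.0321, -0.0364, 0.1039], [0.0404, 0.0184, 0.1089], [0.0442, 0.044, 0.1128]]
wrist mould_dark 0.68 0.147 ((630.9365234375, -27.79018211364746), (146.8450927734375, 2.7618279457092285), 11.353279113769531)
scene platen 0.82 [205. 246.] [6.079e-01 6.000e-04 1.070e-01]
scene mould_dark 0.59 0.15 ((623.66357421875, -1.4696311950683594), (152.05807495117188, 49.084251403808594), 10.433283805847168)
scene platen 0.88 0.126 ((621.9900512695312, -1.0999374389648438), (175.01686096191406, 83.44811248779297), 12.006327629089355)
top platen 0.92 [170. 253.] [6.291e-01 5.000e-04 1.070e-01]
top mould_dark 0.88 0.15 ((623.572998046875, -2.9599342346191406), (150.11680603027344, 48.96343231201172), 9.974836349487305)
top platen 0.58 0.127 ((622.189697265625, -3.7089805603027344), (172.26719665527344, 83.58983612060547), 10.968689918518066)
```

View pics/scene9.png

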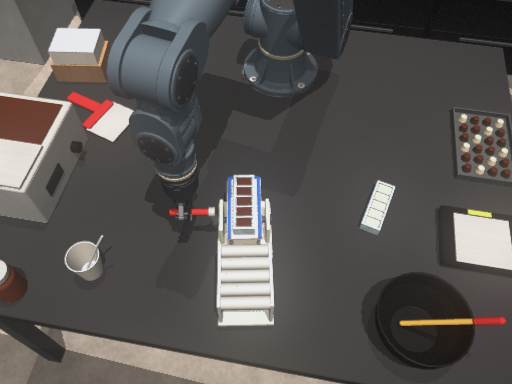

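```bash
python3 -m crank '0 0 0 0 0 0 1;0 0 0 0 0 0 1;0 0 0 0 0 0 1;0 0 0 0 0 0 1'; python3 - <<'E'
from h import *
p=snapshot("top")
for th in("mould_white","mould_dark"):
    o=outline_of(p,th)[0]; X=cloud(p,o["region"]); zt=np.percentile(X[:,2],70); X=X[abs(X[:,2]-zt)<.006]
    print(th,o["confidence"],zt,cv2.minAreaRect((X[:,:2]*1000).astype(np.float32)))
E
```

```text
clock: 18.68
tcp_pos: [0.685, -0.1243, 0.149]
eef_rot: [-1.573, 0.0, -1.371]
contact_force: [-5.7, -0.9, 5.8]
finger_gap: 0.0134
mould_white 0.98 0.02651082323510146 ((495.7892150878906, 336.11114501953125), (52.03495407104492, 150.0026397705078), 75.2574234008789)
mould_dark 0.96 0.14977742387043583 ((624.3334350585938, -3.573772430419922), (150.54579162597656, 48.99342346191406), 10.766654968261719)
```

The scene view shows the mould in its nest at (243,207), level with the rollers. The gripper holds the red handle at (190,211), and the white mould at (378,207) has not moved. Handing in.

```bash
python3 -c "
from rig import *
print(close_job())"
```

```text
the job is handed in; nothing more can be done
None
```

I set the dark mould in the nest, let go of it, then swung the lever up by its red handle to the highest lift. I handed the job in at about 18.7 s, still holding the handle there.

Last checks:
- **Seating:** after release the mould was centred in the nest to within about 1 mm, and its long side was within about 1° of the station's yaw.
- **Lift:** the mould's top rose from 0.134 to 0.150 m, which matches the 16 mm stroke. The handle was about 36 mm past the shaft, or roughly 1.20 rad.
- **Holding:** the arm was steady, with about 8 N at the wrist. The fingers read 13.4 mm on the 16 mm bar; they had also read about 1.3 mm low on the 50 mm mould.
- **White mould:** its position matched the first measurement to within 0.5 mm.
- **Disagreements:** the cameras differed by up to 3 mm on the nest's sideways position. With the lift up, the mould's yaw read 10.0 to 11.4°, depending on the picture. Both are within the 7 mm play on each side.

No check failed.

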